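# Stand the toppled detergent jug up and shut the laundry cabinet

### The arm

A 7-joint arm with a two-finger parallel gripper is mounted at the origin on the work surface. World frame = base frame: x ahead of the robot, y to its left, z up, the work surface at z = 0. Lengths are in mm, angles in degrees, forces in N, time in s.
With the tool pointing down it reaches from about 400 to 900 mm from the base axis. Payload 5.6 kg.
Tool frame: the origin (TCP) lies at the very end of the fingers, on their centre line; the grasp point (between the pads) lies behind it (bot.grip_point_offset is the z of the grasp point in the tool frame, in mm); z points along the fingers, y is the line along which they close (so a half turn about z gives the same grasp; the last joint's range is limited). The gripper opens to 92 mm and grips with 3 to 60 N. Pads are 20 mm wide; open, the fingers measure 128 mm over their backs; the gripper's body (75 mm by 189 mm) begins 69 mm behind the grasp point.
Start: joints at [71.276, 26.786, -0.665, 91.828, 0.344, 61.387, -3.226], TCP at [181.962, -624.018, 214.592] pointing down, gripper open.
Joint ranges: [-144.91, 144.91], [-17.63, 115.5], [-89.93, 88.59], [15.96, 139.68], [-74.01, 254.01], [8.47, 105.57], [-167.45, 167.45]. Speed limits (degrees/s): [147.25, 147.25, 180, 180, 180, 180, 180].

### API

Orientations are given as a 3x3 rotation matrix whose columns are the frame's x, y, z axes.
In Python, from bench import monitor, viewer, sign_off, bot gives the robot as it stands. The module is installed in compiled form; this text tells all that it offers.
- The arm moves only by the tool jog_arm, never from a script. Its argument "motion" is one flat list of numbers, 6 for each row, row after row: the shift along the tool's x, y, z scaled (see below), then the turn, a rotation vector about the tool's x, y, z scaled (see below). A call has 1 to 20 rows; each row shifts and turns the commanded pose from where the row before left it, along the tool's axes as they then stand; what a row does not reach is not made up. The controller multiplies each number of a shift by 150 mm and each number of a turn by 2 rad. A row lasts 1/12 s, in which the tool goes at most 41.7 mm and 7.16 degrees, less where a joint would pass 70% of its speed; a pose out of reach is approached as far as the arm can. A call with a number of a shift or a turn outside -1 to 1 is refused whole. A call with a gripper value outside its range is refused whole. "grip" is the opening, from 0 (shut) to 1 (fully open), set as the call begins (left out, the last holds). The fingers move at their own pace and stop on an object; "newtons" is the grip in N (left out, the last holds). Time passes only in rows, so rows that do not move let the fingers close. It gives the time, the measured TCP pose, the force, the opening and the grip force at its end, in the units of the state.
- monitor.state(): the state, without advancing time (a new reading comes with each control period).
- viewer.get_image(name): name is "scene" or "top" or "wrist"; returns (picture, depth): 400x640x3 uint8, red, green, blue; 400x640 float32, mm along the optical axis (not along the pixel's ray), 0 where there is no reading.
- viewer.calibration(name): a dict with "mtx" (3x3 intrinsics, pixels), "pose" (4x4, takes a point from camera to world coordinates). Camera axes: x right, y down, z forward; pixel columns grow to the right and rows downward; lengths in mm; the calibration is good to about 2 mm. A picture is of the moment at which its call begins: read the wrist's pose just before it. calibration takes no time and is no camera call; for the wrist camera it gives the pose at the moment of the call.
- sign_off(): hands the job in; it is judged then, once.
The state is a dict: "time_s": time; "joint_positions": joint angles; "qvel": joint speeds; "effort": joint torques, N m; "tool_pos": TCP position; "tcp_rot": TCP orientation; "wrist_force": force on the tool from outside, world axes, zero at the start; "ft_torque": the same for the moment, N m; "grip_width": finger opening in mm; "finger_force": force on a finger pad.
Only numpy, scipy, OpenCV 4.12 (cv2) and the standard library are available. Lean on these libraries where they do the work, as an engineer would, in place of code of your own. Each camera call takes 0.05 s, during which the arm holds its last target. There are 200 camera calls.

### The job

The closed blue detergent jug has toppled onto the clothespin tin and its neck keeps the cabinet door from shutting. With the fingertips gently push the jug back up until it stands upright on its base where it is, then push the cabinet door fully shut against its magnetic catch. Do not grip, lift or carry the jug, do not push the door against it, and leave the tin, the measuring cup, the spray nozzle and the lint brush where they are.

Things in the scene. Friction and masses are not known exactly. Their poses are not given: they have to be found in the camera images.
- jug: closed blue plastic jug, white screw cap, 0.36-0.6 kg, 250 mm high; body 90 mm thick (x) by 135 wide (y) by 165 high, then a shoulder 68 by 112 mm up to 193 mm. Origin: centre of underside, z towards the cap. It leans stably 52 degrees to its +x, on the lower edge of its +x face, and on the tin. Raised to under 20 degrees from upright it drops onto its base
- jug_cap (a point): centre of the top of the jug's cap (cap 46 mm in diameter, 48 mm high), at (0, 28, 250) mm in the jug's frame; about 185 mm above the counter at the start, with nothing under it. The jug's loop handle lies behind it, over the jug's -y half. A sideways push of 1 to 2 N here raises the jug
- tin: closed steel clothespin tin, 55 mm (its x) by 110 mm (its y) by 62 mm high, about 0.35 kg, standing on the counter under the leaning jug, loose. Origin: centre of the underside; its +x points the way the jug leans
- cabinet: narrow white melamine cabinet standing on the counter, fixed: 280 mm wide (its y), 200 mm deep (its x), 300 mm high, open in front (its -x side) with a shelf inside; the lint brush lies on its top. Origin: centre of the underside
- door (a joint): angle of the cabinet's door on its upright hinge at the front of the cabinet's -y side: 0 = shut against the catch, grows as it opens (rad), at most 2.1. It stays where it is left, shut or open, and is light to push (under 1 N at 150 mm from the hinge); the catch, inside at the upper free corner, gives no pull that can be felt before the door is home
- door_hinge (a point): hinge axis of the door (upright), in the plane of the door's outer face, at mid height (150 mm above the counter)
- door_push (a point): point on the door's outer face, 150 mm from the hinge axis and 30 mm below the door's upper edge (door: 276 mm wide, 16 mm thick, upper edge 297 mm above the counter). A steel bar handle, upright, 100 mm long, stands 35 mm off the outer face, 246 mm from the hinge axis, its middle 65 mm below the upper edge
- cup: white ceramic measuring cup with a handle, 84 mm in diameter, 85 mm high, loose bystander. Origin: centre of the underside
- nozzle: white trigger spray nozzle (head only) standing on its collar, about 90 mm long and 67 mm high, loose bystander. Origin: centre of the underside
- brush: grey plastic lint brush lying on top of the cabinet, 245 mm long (its x), 50 mm wide, 30 mm high, loose bystander, handle towards its -x. Origin: on the underside, 125 mm from the pad's end
Not all that is in view belongs to the job. Several things have the shape of the jug; the one meant has the colours described above.

How it is judged (in metres and radians):
On the way, in this order (a step that is already met when the one before it is completed fails the run):
1. the jug stands upright on its base while the door is still open (angle between jug's own z axis and vertical below 0.06 rad and height (world z) of jug below 0.006 m and value of joint door above 0.5 rad), for 0.3 s.
2. the door is fully shut (value of joint door below 0.02 rad), for 0.3 s.
At the end, for the whole second after the job is handed in: the jug stands upright on the counter (within 0.06 rad), at rest, its base within 120 mm of where it was; the door is shut (below 0.02 rad); the tin is within 30 mm and the cup, nozzle and brush within 20 mm of where they were (angle between jug's own z axis and vertical below 0.06 rad and height (world z) of jug below 0.006 m and linear speed of jug below 0.02 m/s and distance of jug from where it was at the start of the episode below 0.12 m and value of joint door below 0.02 rad and distance of tin from where it was at the start of the episode below 0.03 m and distance of each of cup, nozzle, brush from where it was at the start of the episode below 0.02 m); the robot touches nothing.
It fails at once if the jug is lifted off the counter (height (world z) of jug above 0.05 m).
It fails at once if the jug is gripped or pushed hard (contact force between the fingers and jug above 15 N).
It fails at once if the door is pushed against the jug (contact force between cabinet and jug above 2 N).
It fails at once if the tin is lifted, tipped or shoved (height (world z) of tin above 0.02 m or angle between tin's own z axis and vertical above 0.3 rad or distance of tin from where it was at the start of the episode above 0.04 m).
It fails at once if the cup, nozzle or brush is moved (distance of any of cup, nozzle, brush from where it was at the start of the episode above 0.03 m).
It also fails if it takes over 64 s, if anything falls off the work surface, if the arm or the gripper's body presses on something with over 40 N, if the wrist force passes 120 N, or if a joint passes its speed limit or range.

## Working session

There is one attempt and no reset: what is moved stays moved. The work goes in short steps, Python scripts to look and compute and a tool call to move; the robot and the scene stay as the last step left them, time stands still between calls to the robot, and variables do not carry over. Pictures are saved under pics/ and viewed, at most 10 in all, crops included, and the job is handed in when it is done.

Besides the shell and the picture viewer there is one more tool, called by a JSON object that holds its "fn" and its "kwargs". jog_arm: Moves the arm, as the interface text tells. Shifts and turns lie within -1 to 1; 1 stands for 150 mm of shift or 2 rad of turn. Its arguments: {"type":"object","properties":{"motion":{"type":"array"},"grip":{"type":"number"},"newtons":{"type":"number"}},"required":["motion"]}

```bash
mkdir -p pics; cat > h.py <<'E'
import numpy as np, cv2
from bench import monitor, viewer, sign_off, bot
def grab(n):
    c=viewer.calibration(n); p,d=viewer.get_image(n); np.savez(f'{n}.npz',p=p,d=d,K=c['mtx'],T=c['pose']); cv2.imwrite(f'pics/{n}_{monitor.state()["time_s"]:.2f}.png',p[:,:,::-1]); return p,d,c
def cloud(n):
    z=np.load(f'{n}.npz'); d=z['d']; v,u=np.mgrid[:400,:640]; K=z['K']
    P=np.stack([(u-K[0,2])/K[0,0]*d,(v-K[1,2])/K[1,1]*d,d],-1)@z['T'][:3,:3].T+z['T'][:3,3]
    P[d==0]=np.nan; return P,z['p']
E
python3 - <<'E'
from h import *
for n in('scene','top'): c=grab(n)[2]; print(n,c['pose'].round(2).tolist())
s=monitor.state();print(s['time_s'],s['tcp_rot'],s['wrist_force'],s['grip_width'],bot.grip_point_offset)
E
ls pics
```

```text
scene [[1.0, -0.01, -0.01, 440.16], [-0.0, -0.66, 0.75, -1106.51], [-0.01, -0.75, -0.66, 1177.85], [0.0, 0.0, 0.0, 1.0]]
top [[-0.03, -0.99, 0.1, 248.01], [-1.0, 0.03, 0.01, 2.88], [-0.01, -0.1, -0.99, 1868.61], [0.0, 0.0, 0.0, 1.0]]
0.1 [[ 9.60007616e-01  2.79973314e-01 -5.65931389e-04]
 [ 2.79973859e-01 -9.60006451e-01  1.50064458e-03]
 [-1.23157347e-04 -1.59907623e-03 -9.99998714e-01]] [0.28009382 0.0759155  0.10404015] 91.94619377881178 -18.700000000000003
scene_0.05.png
top_0.10.png
```

View pics/scene_0.05.png

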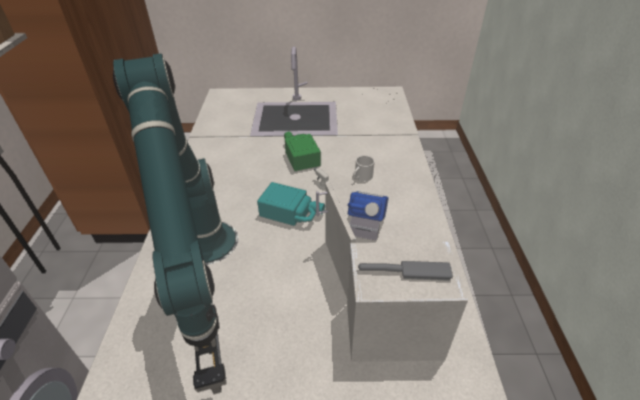

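View pics/top_0.10.png

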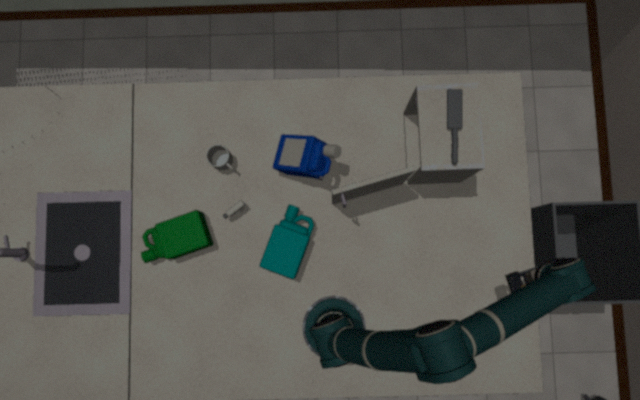

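Candidates in the scene picture are the blue jug with white cap at (367,206), the teal one at (288,204) and the green one at (303,150). Only the blue one fits. In the top picture it is at (305,155) with its cap at (331,150), and the door runs from (420,170) to (335,200). Next is the close crop and the measurements.

```bash
python3 - <<'E'
from h import *
P,p=cloud('top')
c=p[70:230,190:500]; cv2.imwrite('pics/c1.png',cv2.resize(c[:,:,::-1],None,fx=2.5,fy=2.5,interpolation=cv2.INTER_CUBIC))
for n,(u,v) in dict(cap=(331,150),capr=(339,150),jug=(285,137),jug2=(285,172),jug3=(275,150),jugr=(322,135),jugr2=(318,176),dooredge=(336,196),door2=(380,180),hinge=(418,169),cabtl=(417,90),cabtr=(482,168),brush=(455,130),cup=(220,157),noz=(235,210),teal=(290,245)).items(): print(n,P[v,u].round(0))
P,p=cloud('scene')
for n,(u,v) in dict(cap=(372,209),jug=(360,200),tin=(366,229),doortop=(345,240),doorfar=(330,195),cabfl=(356,300)).items(): print('S',n,P[v,u].round(0))
E
```

```text
cap [618.  -8. 191.]
capr [619. -36. 181.]
jug [695. 158.  81.]
jug2 [571. 162.  54.]
jug3 [664. 203.  12.]
jugr [721.  23.  -6.]
jugr2 [543.  40. 109.]
dooredge [456. -20. 219.]
door2 [ 493. -161.  295.]
hinge [ 535. -293.  239.]
cabtl [ 782. -290.  301.]
cabtr [ 524. -488.  288.]
brush [ 642. -400.  323.]
cup [644. 413.   3.]
noz [434. 345.  68.]
teal [301. 147.  84.]
S cap [621. -27. 187.]
S jug [585.  42. 169.]
S tin [612.   8.  52.]
S doortop [ 514. -230.  246.]
S doorfar [471. -67. 289.]
S cabfl [ 527. -487.  300.]
```

View pics/c1.png

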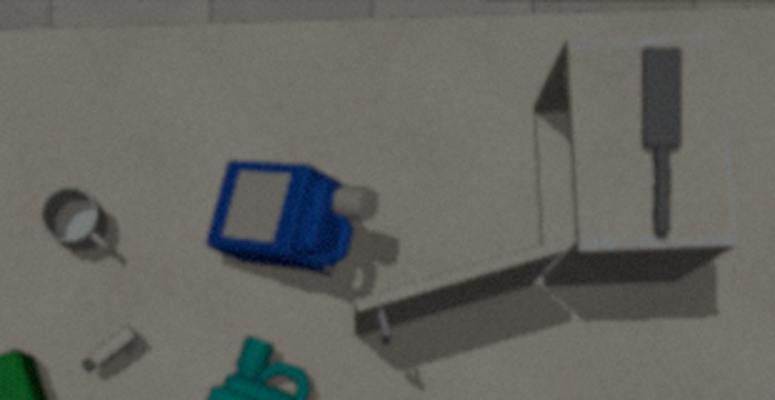

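The crop confirms it: blue body, white cap at crop (355,203), leaning towards world -y. The door stands open below it with its handle at (383,325). I'll fit the poses.

```bash
python3 - <<'E'
from h import *
from scipy.optimize import least_squares
A=[];C=[]
for n in('top','scene'):
    P,p=cloud(n); hsv=cv2.cvtColor(p,cv2.COLOR_RGB2HSV)
    m=(hsv[...,0]>108)&(hsv[...,0]<128)&(hsv[...,1]>140)&np.isfinite(P[...,0])
    m=cv2.erode(m.astype(np.uint8),np.ones((3,3)))>0
    q=P[m]; q=q[(abs(q[:,0]-620)<150)&(abs(q[:,1]-80)<180)&(q[:,2]>15)]; A.append(q); print(n,len(q),q.min(0).round(),q.max(0).round())
    w=(hsv[...,1]<60)&np.isfinite(P[...,0])&(abs(P[...,0]-620)<60)&(P[...,1]>-80)&(P[...,1]<30)&(P[...,2]>140)&(P[...,2]<230)
    c=P[w];print('cap',len(c),c.mean(0).round(),c.min(0).round(),c.max(0).round())
    d=np.isfinite(P[...,0])&(P[...,2]>290)&(P[...,2]<303)&(P[...,1]>-285)&(P[...,1]<20)&(P[...,0]>400)&(P[...,0]<580)
    t=P[d]; f=np.polyfit(t[:,1],t[:,0],1); print('door x(y)',f,t[:,1].min(),t[:,1].max(),len(t))
q=np.vstack(A)
def R(yaw,l):
    c,s=np.cos(yaw),np.sin(yaw);cl,sl=np.cos(l),np.sin(l)
    return np.array([[c,-s,0],[s,c,0],[0,0,1]])@np.array([[cl,0,sl],[0,1,0],[-sl,0,cl]])
def loc(v):
    r=R(v[2],v[3]); o=np.array([v[0],v[1],0])-r@[45,0,0]; return r,o
def sd(L,c,h):
    e=abs(L-c)-h; return np.linalg.norm(np.maximum(e,0),axis=1)+np.minimum(e.max(1),0)
def res(v):
    r,o=loc(v); L=(q-o)@r
    a=sd(L,[0,0,82.5],[45,67.5,82.5]);b=sd(L,[0,0,179],[34,56,14]);return np.minimum(a,b)
best=min((least_squares(res,[630,140,y,.9],loss='soft_l1',f_scale=3) for y in(-1.4,-1.57,-1.75)),key=lambda s:s.cost)
v=best.x; r,o=loc(v); print('pivot,yaw,lean',v[:2].round(),np.degrees(v[2:]).round(1),'median res',np.median(abs(res(v))).round(2))
print('origin',o.round(),'cap',(o+r@[0,28,250]).round(),'rim',(o+r@[23,28,250]).round(),'lean dir',r[:2,0].round(3)/np.cos(v[3]))
E
```

```text
top 25 [549.  30.  81.] [613. 188. 174.]
cap 223 [617. -12. 188.] [565. -43. 164.] [643.  20. 209.]
door x(y) [-2.71954382e-01  4.57083456e+02] -273.7729212870875 -6.997644489440635 415
scene 28 [560.   3. 167.] [610.  52. 183.]
cap 150 [619. -26. 187.] [596. -47. 163.] [646.  27. 207.]
door x(y) [-2.65032715e-01  4.59622090e+02] -274.86088130039525 -6.0906151595559095 337
pivot,yaw,lean [623. 100.] [-110.    49.2] median res 1.65
origin [633. 127.  34.] cap [595. -60. 197.] rim [590. -74. 180.] lean dir [-0.34289601 -0.93990244]
```

```bash
python3 - <<'E'
from h import *
from scipy.optimize import least_squares
A=[]
for n in('top','scene'):
    P,p=cloud(n); p=p.astype(int)
    m=(p[...,2]>1.5*p[...,0]+10)&(p[...,2]>1.25*p[...,1]+8)&np.isfinite(P[...,0])
    m=cv2.erode(m.astype(np.uint8),np.ones((3,3)))>0
    q=P[m]; q=q[(abs(q[:,0]-620)<150)&(abs(q[:,1]-80)<180)&(q[:,2]>15)]; A.append(q); print(n,len(q),q.min(0).round(),q.max(0).round())
q=np.vstack(A)
def R(yaw,l):
    c,s=np.cos(yaw),np.sin(yaw);cl,sl=np.cos(l),np.sin(l)
    return np.array([[c,-s,0],[s,c,0],[0,0,1]])@np.array([[cl,0,sl],[0,1,0],[-sl,0,cl]])
def loc(v):
    r=R(v[2],v[3]); o=np.array([v[0],v[1],0])-r@[45,0,0]; o[2]=45*np.sin(v[3]); return r,o
def sd(L,c,h):
    e=abs(L-c)-h; return np.linalg.norm(np.maximum(e,0),axis=1)+np.minimum(e.max(1),0)
def res(v):
    r,o=loc(v); L=(q-o)@r
    return np.minimum(sd(L,[0,0,82.5],[45,67.5,82.5]),sd(L,[0,0,179],[34,56,14]))
best=min((least_squares(res,[630,y0,y,.9],loss='soft_l1',f_scale=3) for y in(-1.3,-1.57,-1.75) for y0 in(120,160)),key=lambda s:s.cost)
v=best.x; r,o=loc(v); print('pivot,yaw,lean',v[:2].round(),np.degrees(v[2:]).round(1),'median res',np.median(abs(res(v))).round(2))
print('origin',o.round(),'cap',(o+r@[0,28,250]).round(),'rim',(o+r@[23,28,250]).round(),'lean dir',r[:2,0].round(3)/np.cos(v[3]))
E
```

```text
top 943 [539.  -0.  69.] [701. 196. 189.]
scene 388 [549. -10. 105.] [675.  84. 185.]
pivot,yaw,lean [635. 141.] [-104.6   52.8] median res 2.34
origin [641. 168.  36.] cap [618. -32. 187.] rim [615. -46. 169.] lean dir [-0.25151112 -0.96798688]
```

{"fn": "jog_arm", "kwargs": {"motion": [0,0,-0.25,0,0,0.054,0,0,-0.25,0,0,0.054,0,0,-0.25,0,0,0.054,0,0,-0.25,0,0,0.054,0,0,-0.25,0,0,0.054], "grip": 0}}

```text
time_s: 0.52
tool_pos: [181.8, -623.5, 403.5]
tcp_rot: [[0.966, -0.259, -0.0], [-0.259, -0.966, 0.001], [-0.0, -0.001, -1.0]]
wrist_force: [-0.1, -1.2, 0.2]
grip_width: 60.8
finger_force: 0.0
```

{"fn": "jog_arm", "kwargs": {"motion": [0.1,-0.23,0,0,0,0,0.1,-0.23,0,0,0,0,0.1,-0.23,0,0,0,0,0.1,-0.23,0,0,0,0,0.1,-0.23,0,0,0,0,0.1,-0.23,0,0,0,0,0.1,-0.23,0,0,0,0,0.1,-0.23,0,0,0,0,0.1,-0.23,0,0,0,0,0.1,-0.23,0,0,0,0,0.1,-0.23,0,0,0,0,0.1,-0.23,0,0,0,0,0.1,-0.23,0,0,0,0,0.1,-0.23,0,0,0,0,0.1,-0.23,0,0,0,0,0.1,-0.23,0,0,0,0]}}

```text
time_s: 1.85
tool_pos: [554.7, -149.3, 401.8]
tcp_rot: [[0.967, -0.254, -0.001], [-0.254, -0.967, -0.0], [-0.0, 0.0, -1.0]]
wrist_force: [0.9, -0.5, -0.1]
grip_width: 0.8
finger_force: 0.0
```

{"fn": "jog_arm", "kwargs": {"motion": [0.071,-0.16,0,0,0,0,0.071,-0.16,0,0,0,0,0.071,-0.16,0,0,0,0,0,0,0,0,0,0,0,0,0.2,0,0,0,0,0,0.2,0,0,0,0,0,0.2,0,0,0,0,0,0.2,0,0,0,0,0,0.2,0,0,0,0,0,0.2,0,0,0,0,0,0.2,0,0,0,0,0,0.2,0,0,0,0,0,0.1,0,0,0,0,0,0,0,0,0]}}

```text
time_s: 3.02
tool_pos: [599.8, -89.8, 142.7]
tcp_rot: [[0.967, -0.254, -0.008], [-0.254, -0.967, 0.001], [-0.008, 0.001, -1.0]]
wrist_force: [-0.2, -0.2, 0.2]
grip_width: 0.6
finger_force: 0.0
```

```bash
python3 - <<'E'
from h import *
p,_,_=grab('scene'); cv2.imwrite('pics/c2.png',cv2.resize(p[120:300,250:470,::-1],None,fx=3,fy=3))
E
```

```text
(no output)
```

View pics/c2.png

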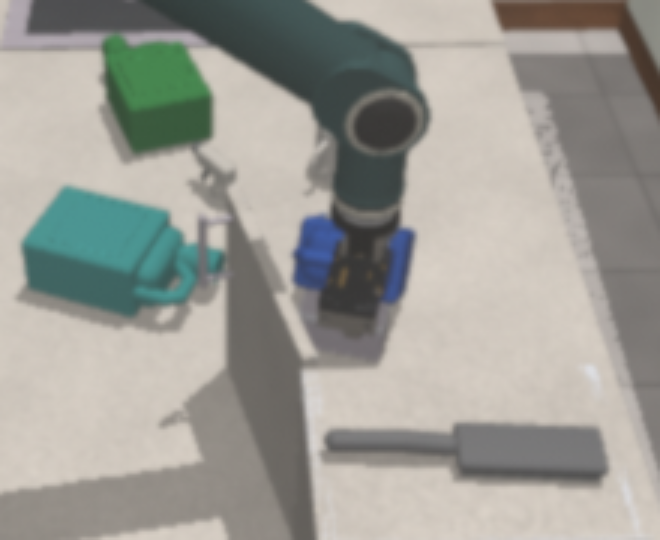

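The gripper (crop (355,290)) sits between the door and the jug, in front of the cap, clear of the door. I'll approach contact.

{"fn": "jog_arm", "kwargs": {"motion": [0.01,-0.04,0,0,0,0,0.01,-0.04,0,0,0,0,0,-0.04,0,0,0,0,0,-0.03,0,0,0,0,0,-0.02,0,0,0,0,0,-0.02,0,0,0,0,0,-0.02,0,0,0,0,0,-0.02,-0.01,0,0,0,0,-0.02,-0.01,0,0,0,0,-0.02,-0.01,0,0,0]}}

```text
time_s: 3.9
tool_pos: [616.5, -52.2, 152.0]
tcp_rot: [[0.967, -0.255, 0.0], [-0.255, -0.967, -0.002], [0.001, 0.002, -1.0]]
wrist_force: [0.3, -3.4, 3.6]
grip_width: 0.2
finger_force: 1.9
```

{"fn": "jog_arm", "kwargs": {"motion": [0,-0.02,-0.03,0,0,0,0,-0.036,-0.031,0,0,0,0,-0.038,-0.031,0,0,0,0,-0.038,-0.031,0,0,0,0,-0.038,-0.031,0,0,0,0,-0.04,-0.027,0,0,0,0,-0.04,-0.027,0,0,0,0,-0.04,-0.027,0,0,0]}}

```text
time_s: 4.57
tool_pos: [627.4, -7.5, 187.1]
tcp_rot: [[0.968, -0.253, -0.0], [-0.253, -0.968, 0.001], [-0.0, -0.001, -1.0]]
wrist_force: [0.0, -1.4, 0.7]
grip_width: 0.4
finger_force: 0.5
```

{"fn": "jog_arm", "kwargs": {"motion": [0,-0.042,-0.024,0,0,0,0,-0.042,-0.022,0,0,0,0,-0.042,-0.022,0,0,0,0,-0.042,-0.02,0,0,0,0,-0.04,-0.02,0,0,0]}}

```text
time_s: 4.98
tool_pos: [635.3, 22.4, 203.1]
tcp_rot: [[0.967, -0.253, -0.0], [-0.253, -0.967, 0.0], [-0.001, -0.0, -1.0]]
wrist_force: [-0.1, 0.7, 0.2]
grip_width: 0.3
finger_force: 0.1
```

{"fn": "jog_arm", "kwargs": {"motion": [0,-0.036,-0.014,0,0,0,0,-0.034,-0.013,0,0,0,0,-0.032,-0.012,0,0,0,0,-0.03,-0.01,0,0,0]}}

```text
time_s: 5.32
tool_pos: [640.4, 41.1, 210.5]
tcp_rot: [[0.967, -0.253, -0.0], [-0.253, -0.967, 0.0], [-0.0, -0.0, -1.0]]
wrist_force: [-0.5, -0.3, 0.7]
grip_width: 0.4
finger_force: 0.0
```

```bash
python3 - <<'E'
from h import *
p,_,_=grab('scene'); cv2.imwrite('pics/c3.png',cv2.resize(p[120:300,250:470,::-1],None,fx=3,fy=3))
E
```

```text
(no output)
```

View pics/c3.png

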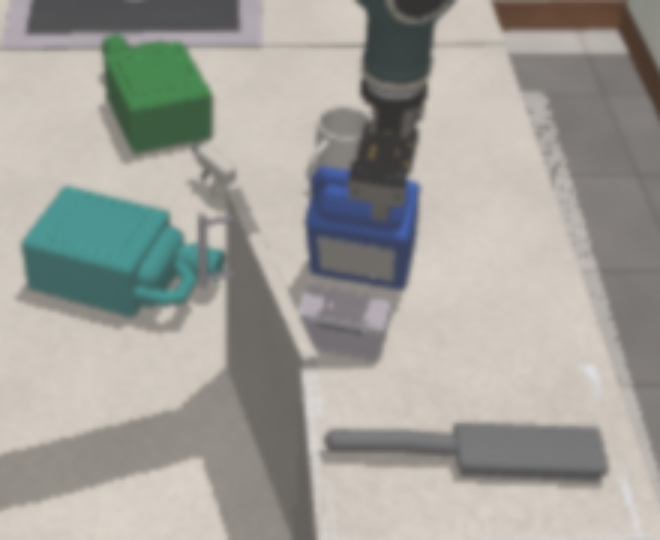

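The jug is nearly up (crop (362,230)), with the tin standing in front at (345,320). I'll measure its tilt.

```bash
cat > tilt.py <<'E'
from h import *
grab('scene');P,p=cloud('scene')
q=P[P[...,2]>-99]; q=q[(q[:,0]>575)&(q[:,0]<700)&(q[:,1]>60)&(q[:,1]<230)]
# front face plane: points z 20..150, smallest y per column region
f=q[(q[:,2]>20)&(q[:,2]<150)]
best=None;rng=np.random.default_rng(0)
for i in range(500):
    a=f[rng.choice(len(f),3,0)]; n=np.cross(a[1]-a[0],a[2]-a[0]); n/=np.linalg.norm(n)+1e-9
    k=abs((f-a[0])@n)<3
    if best is None or k.sum()>best.sum(): best=k
g=f[best]; n=np.linalg.svd(g-g.mean(0))[2][2]; n*=-np.sign(n[1])
print(len(f),len(g),'face centre',g.mean(0).round(),'n',n.round(3),'lean deg',np.degrees(np.arcsin(-n[2])).round(1),'max z',np.sort(q[:,2])[-15:-10].round(),monitor.state()['tool_pos'].round() if hasattr(monitor.state()['tool_pos'],'round') else '')
E
python3 tilt.py
```

```text
523 437 face centre [632. 104.  88.] n [-0.252 -0.884 -0.394] lean deg 23.2 max z [596. 596. 596. 596. 597.] [640.  42. 211.]
```

{"fn": "jog_arm", "kwargs": {"motion": [0,-0.025,-0.008,0,0,0,0,-0.025,-0.007,0,0,0,0,-0.025,-0.006,0,0,0,0,-0.025,-0.006,0,0,0,0,-0.025,-0.006,0,0,0,0,0,0,0,0,0,0,0,0,0,0,0,0,0,0,0,0,0]}}

```text
time_s: 6.08
tool_pos: [645.0, 58.5, 215.2]
tcp_rot: [[0.967, -0.254, -0.0], [-0.254, -0.967, -0.0], [-0.0, 0.0, -1.0]]
wrist_force: [-0.4, -0.4, -0.3]
grip_width: 0.7
finger_force: 0.0
```

```bash
python3 tilt.py
```

```text
840 539 face centre [638. 145.  89.] n [-0.279 -0.96   0.038] lean deg -2.2 max z [602. 602. 603. 603. 603.] [645.  58. 215.]
```

{"fn": "jog_arm", "kwargs": {"motion": [0,0.08,0,0,0,0,0,0.16,0,0,0,0,0,0,-0.2,0,0,0,0,0,-0.25,0,0,0,0,0,-0.25,0,0,0,0,0,-0.25,0,0,0,0,0,0,0,0,0,-0.126,0.176,0,0,0,0,-0.126,0.176,0,0,0,0,-0.126,0.176,0,0,0,0,-0.126,0.176,0,0,0,0,-0.126,0.176,0,0,0,0,-0.126,0.176,0,0,0,0,-0.126,0.176,0,0,0,0,-0.126,0.176,0,0,0,0,0,0,0,0,0,0]}}

```text
time_s: 7.47
tool_pos: [431.5, -147.6, 358.0]
tcp_rot: [[0.965, -0.263, -0.001], [-0.263, -0.965, -0.003], [-0.0, 0.003, -1.0]]
wrist_force: [-0.2, 0.2, -0.0]
grip_width: 0.0
finger_force: 0.0
```

```bash
cat > cab.py <<'E'
from h import *
P,p=cloud('scene')
m=np.isfinite(P[...,0])&(abs(P[...,2]-300)<8)
for nm,k in dict(cab=(P[...,1]<-300)&(P[...,0]>500),door=(P[...,1]>-260)&(P[...,1]<20)&(P[...,0]<620)).items():
    a=P[m&k]; r=cv2.minAreaRect(a[:,:2].astype(np.float32)); print(nm,len(a),r,cv2.boxPoints(r).round().tolist())
E
python3 tilt.py; python3 cab.py
```

```text
821 551 face centre [639. 143.  88.] n [-0.264 -0.965  0.   ] lean deg -0.0 max z [251. 252. 252. 252. 252.] [ 434. -145.  358.]
cab 5026 ((664.7618408203125, -396.2120056152344), (280.6759033203125, 194.2660369873047), 0.5096225738525391) [[524.0, -300.0], [525.0, -495.0], [806.0, -492.0], [804.0, -298.0]]
door 483 ((258.2741394042969, -53.13739013671875), (218.57699584960938, 653.9468994140625), 71.57836151123047) [[-86.0, -53.0], [534.0, -260.0], [603.0, -53.0], [-17.0, 154.0]]
```

```bash
python3 - <<'E'
from h import *
H=np.array([525,-276]);R=np.array(monitor.state()['tcp_rot'])[:2,:2]
def pt(t,o=18): t=np.radians(t);return H+150*np.array([np.cos(t),np.sin(t)])+o*np.array([-np.sin(t),np.cos(t)])
p=np.array(monitor.state()['tool_pos'][:2])
for t in [107]+list(range(100,-1,-5)):
    q=pt(t); print(t,q.round(),(((q-p)@R)/150).round(3)); p=q
E
```

```text
107 [ 464. -138.] [ 0.181 -0.1  ]
100 [ 481. -131.] [ 0.1   -0.071]
95 [ 494. -128.] [ 0.077 -0.043]
90 [ 507. -126.] [ 0.08  -0.036]
85 [ 520. -125.] [ 0.083 -0.029]
80 [ 533. -125.] [ 0.085 -0.022]
75 [ 546. -126.] [ 0.087 -0.014]
70 [ 559. -129.] [ 0.088 -0.007]
65 [ 572. -132.] [0.088 0.001]
60 [ 584. -137.] [0.087 0.009]
55 [ 596. -143.] [0.086 0.016]
50 [ 608. -150.] [0.085 0.024]
45 [ 618. -157.] [0.082 0.031]
40 [ 628. -166.] [0.079 0.038]
35 [ 638. -175.] [0.076 0.045]
30 [ 646. -185.] [0.071 0.051]
25 [ 653. -196.] [0.067 0.057]
20 [ 660. -208.] [0.061 0.063]
15 [ 665. -220.] [0.056 0.068]
10 [ 670. -232.] [0.05  0.072]
5 [ 673. -245.] [0.043 0.077]
0 [ 675. -258.] [0.036 0.08 ]
```

{"fn": "jog_arm", "kwargs": {"motion": [0,0,0.17,0,0,0,0,0,0.17,0,0,0,0,0,0.17,0,0,0,0,0,0.17,0,0,0,0,0,0,0,0,0]}}

```text
time_s: 7.93
tool_pos: [433.5, -141.0, 251.5]
tcp_rot: [[0.968, -0.253, -0.008], [-0.253, -0.968, 0.003], [-0.008, -0.001, -1.0]]
wrist_force: [0.1, -0.8, -0.2]
grip_width: 0.6
finger_force: 0.0
```

{"fn": "jog_arm", "kwargs": {"motion": [0.09,-0.05,0,0,0,0,0.09,-0.05,0,0,0,0,0.05,-0.036,0,0,0,0,0.05,-0.036,0,0,0,0,0.077,-0.043,0,0,0,0,0.08,-0.036,0,0,0,0,0.083,-0.029,0,0,0,0,0.085,-0.022,0,0,0,0,0.087,-0.014,0,0,0,0,0.088,-0.007,0,0,0,0,0.088,0,0,0,0,0,0.087,0.009,0,0,0,0,0.086,0.016,0,0,0,0,0.085,0.024,0,0,0,0]}}

```text
time_s: 9.1
tool_pos: [610.7, -144.8, 256.3]
tcp_rot: [[0.968, -0.253, -0.0], [-0.253, -0.968, 0.0], [-0.0, -0.0, -1.0]]
wrist_force: [-0.3, -0.1, 0.6]
grip_width: 0.4
finger_force: 0.3
```

```bash
python3 - <<'E'
from h import *
p,_,_=grab('scene'); cv2.imwrite('pics/c4.png',cv2.resize(p[120:340,250:490,::-1],None,fx=2.5,fy=2.5))
E
```

```text
(no output)
```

View pics/c4.png

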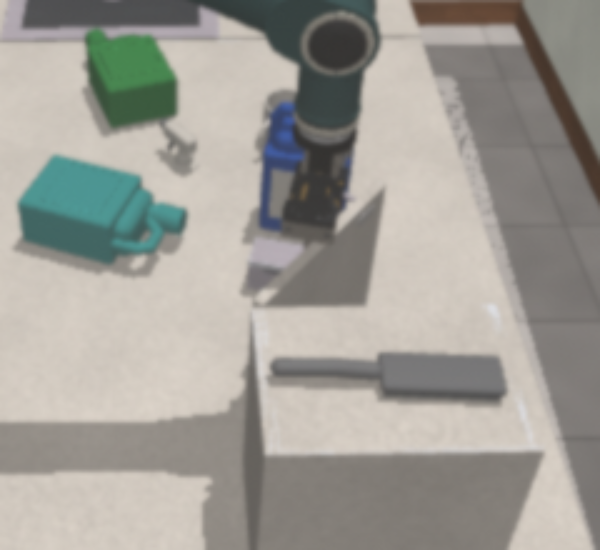

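The gripper at crop (315,210) is pushing the door, which is about half shut, with the jug upright behind at (300,170). I'll carry on.

{"fn": "jog_arm", "kwargs": {"motion": [0.082,0.031,0,0,0,0,0.079,0.038,0,0,0,0,0.076,0.045,0,0,0,0,0.071,0.051,0,0,0,0,0.067,0.057,0,0,0,0,0.061,0.063,0,0,0,0,0.056,0.068,0,0,0,0,0.05,0.072,0,0,0,0,0.02,0.04,0,0,0,0,0.02,0.04,0,0,0,0]}}

```text
time_s: 9.98
tool_pos: [675.2, -241.3, 255.9]
tcp_rot: [[0.967, -0.254, 0.0], [-0.254, -0.967, -0.0], [0.0, 0.0, -1.0]]
wrist_force: [-0.0, 0.8, 0.6]
grip_width: 0.3
finger_force: 0.0
```

{"fn": "jog_arm", "kwargs": {"motion": [0.005,0.02,0,0,0,0,0.005,0.02,0,0,0,0,0.005,0.02,0,0,0,0,0.005,0.02,0,0,0,0,0,0,0,0,0,0]}}

```text
time_s: 10.4
tool_pos: [674.9, -253.5, 255.9]
tcp_rot: [[0.967, -0.254, 0.0], [-0.254, -0.967, -0.0], [0.0, 0.0, -1.0]]
wrist_force: [-0.7, -0.3, -0.8]
grip_width: 0.6
finger_force: 0.0
```

Not yet home; I'll press on slowly, mostly along world -y.

{"fn": "jog_arm", "kwargs": {"motion": [0.003,0.014,0,0,0,0,0.003,0.014,0,0,0,0,0,0,0,0,0,0]}}

```text
time_s: 10.65
tool_pos: [675.1, -255.3, 255.8]
tcp_rot: [[0.968, -0.252, -0.0], [-0.252, -0.968, 0.003], [-0.001, -0.002, -1.0]]
wrist_force: [-1.1, 5.1, 1.0]
grip_width: 0.2
finger_force: 2.1
```

{"fn": "jog_arm", "kwargs": {"motion": [0.003,0.01,0,0,0,0,0.003,0.01,0,0,0,0,0,0,0,0,0,0]}}

```text
time_s: 10.9
tool_pos: [675.1, -255.5, 255.9]
tcp_rot: [[0.968, -0.25, -0.002], [-0.25, -0.968, 0.006], [-0.003, -0.006, -1.0]]
wrist_force: [-2.8, 9.8, 3.2]
grip_width: 0.6
finger_force: 4.8
```

Firm stop. A little more, then hold, then back off and look.

{"fn": "jog_arm", "kwargs": {"motion": [0,0.012,0,0,0,0,0,0.012,0,0,0,0,0,0,0,0,0,0,0,0,0,0,0,0,0,0,0,0,0,0,0,0,0,0,0,0]}}

```text
time_s: 11.4
tool_pos: [675.0, -255.6, 255.9]
tcp_rot: [[0.969, -0.247, -0.001], [-0.247, -0.969, 0.01], [-0.003, -0.009, -1.0]]
wrist_force: [-2.3, 14.7, 3.3]
grip_width: 0.5
finger_force: 7.3
```

{"fn": "jog_arm", "kwargs": {"motion": [0,-0.05,0,0,0,0,0,-0.1,0,0,0,0,0,-0.15,0,0,0,0,0,0,-0.2,0,0,0,0,0,-0.25,0,0,0,0,0,-0.25,0,0,0,-0.2,0,0,0,0,0,-0.25,0,0,0,0,0,-0.25,0,0,0,0,0,-0.25,0,0,0,0,0,-0.25,0,0,0,0,0,-0.25,0,0,0,0,0,0,0,0,0,0,0]}}

```text
time_s: 12.48
tool_pos: [469.5, -164.3, 361.3]
tcp_rot: [[0.967, -0.255, -0.002], [-0.255, -0.967, -0.002], [-0.002, 0.003, -1.0]]
wrist_force: [1.0, -0.2, -0.0]
grip_width: 0.4
finger_force: 0.0
```

```bash
python3 tilt.py; python3 - <<'E'
from h import *
P,p=cloud('scene'); cv2.imwrite('pics/c5.png',cv2.resize(p[120:340,250:490,::-1],None,fx=2.5,fy=2.5))
m=np.isfinite(P[...,0])&(abs(P[...,2]-298)<5)&(P[...,0]>535)&(P[...,0]<795)&(P[...,1]>-320)&(P[...,1]<-200)
a=P[m]; e=[(x,a[(a[:,0]>x)&(a[:,0]<x+30),1].max().round(1)) for x in range(540,790,40)]; print(e)
E
```

```text
816 535 face centre [639. 141.  89.] n [-0.26  -0.966  0.003] lean deg -0.2 max z [252. 252. 252. 252. 252.] [ 473. -165.  362.]
[(540, np.float64(-276.1)), (580, np.float64(-276.2)), (620, np.float64(-273.8)), (660, np.float64(-274.3)), (700, np.float64(-273.5)), (740, np.float64(-273.7)), (780, np.float64(-276.2))]
```

View pics/c5.png

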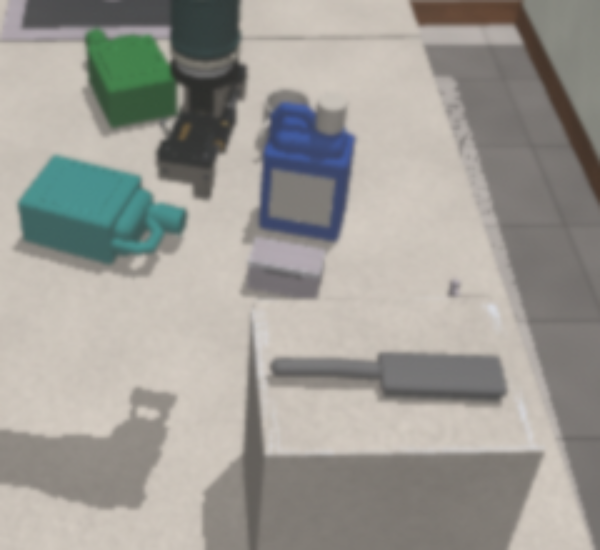

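The jug stands upright at crop (308,180). The door is flush: its front edge lies level at y of about -275 along its whole width, and its handle shows at (453,288). The arm is clear at (200,150), so I'm handing in.

```bash
python3 -c "
from bench import sign_off; print(sign_off())"
```

```text
the job is handed in; nothing more can be done
None
```

The blue jug stands upright about where it was and the cabinet door measures fully shut. The arm is clear of everything and the job is handed in; `sign_off` gave no verdict.

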